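Refit a detector's service cover over its quarter-turn stud and hold it down on the gasket

ROBOT

A 6-joint arm with a two-finger parallel gripper is mounted at the origin on the work surface; the furniture and walls round the work are solid. World frame = base frame: x ahead of the robot, y to its left, z up, the work surface at z = 0. Lengths are in m, angles in rad, forces in N, time in s.
With the tool pointing down it reaches from about 0.375 to 0.975 m from the base axis. Payload 3.8 kg.
Tool frame: the origin (TCP) lies on the mounting face of the last link; the fingertips stand 173 mm ahead of it and the grasp point (between the pads) lies 155 mm ahead of it (bot.hold_point_z is the distance from the TCP to the grasp point, in m); z points along the fingers, y is the line along which they close (so a half turn about z gives the same grasp; the last joint's range is limited). The gripper opens to 85 mm and grips with 20 to 120 N. Pads are 22 mm wide; open, the fingers measure 114 mm over their backs; the gripper's body (76 mm by 85 mm) begins 54 mm behind the grasp point. The pads swing forward as they close: fully open they stand 13 mm farther back than shut.
Start: joints at [-1.202, 0.264, 1.604, -0, 1.274, -0.037], TCP at [0.266, -0.62, 0.405] pointing down, gripper open.
Joint ranges: [-2.63, 2.63], [-0.94, 2.18], [0.31, 2.57], [-1.31, 4.45], [0, 2.66], [-2.55, 2.55]. Speed limits (rad/s): [2.57, 2.57, 3.14, 3.14, 3.14, 3.14].

INTERFACE

Orientations are given as a rotation vector (axis times angle).
In Python, from workcell import bot, optics gives the robot as it stands.
- The arm moves only by the shell command python3 -m jog 'ROWS' [OPENING] [FORCE]. ROWS is JSON, a list of rows, each an object of numbers: "dx", "dy", "dz": the shift along the tool's x, y, z in mm; "ax", "ay", "az": the turn, a rotation vector about the tool's x, y, z in degrees. A call has 1 to 20 rows; each row shifts and turns the commanded pose from where the row before left it, along the tool's axes as they then stand; what a row does not reach is not made up. A row lasts 1/12 s, in which the tool goes at most 41.7 mm and 7.16 degrees, less where a joint would pass 70% of its speed; a pose out of reach is approached as far as the arm can. A call with a gripper value outside its range is refused whole. OPENING is the opening, from 0 (shut) to 1 (fully open), set as the call begins (- or left out, the last holds). The fingers move at their own pace and stop on an object; FORCE is the grip in N (left out, the last holds). Time passes only in rows, so rows that do not move let the fingers close. It gives the time, the measured TCP pose, the force, the opening and the grip force at its end, in the units of the state.
- bot.read_state(): the state, without advancing time (a new reading comes with each control period).
- optics.read_camera(name): name is "scene" or "top" or "wrist"; returns a dict with "img" (384x512x3 uint8, red, green, blue), "vertical_fov" (degrees; the focal length in pixels is half the picture's height over the tangent of half this angle, whatever the lens; pixels are square), "cx", "cy" (the principal point, pixels), "R" (3x3) and "t" (3): a world point X has camera coordinates R X + t; the wrist camera has in their place "tool_from_camera" (4x4, takes a point from camera to tool coordinates, whose origin is the TCP and whose axes are the flange's). Camera axes: x right, y down, z forward; pixel columns grow to the right and rows downward; lengths in m; the calibration is good to about 2 mm. A picture is of the moment at which its call begins: read the wrist's pose just before it. There is no depth.
- bot.finish_job(): hands the job in; it is judged then, once.
The state is a dict: "time": time; "q": joint angles; "joint_vel": joint speeds; "joint_torque": joint torques, N m; "tool_pos": TCP position; "tcp_rot": TCP orientation; "wrist_force": force on the tool from outside, world axes, zero at the start; "torque": the same for the moment, N m; "width": opening from 0.0 (shut) to 1.0 (fully open); "grip_force": force on a finger pad.
Only numpy, scipy, OpenCV 4.12 (cv2) and the standard library are available. Lean on these libraries where they do the work, as an engineer would, in place of code of your own. Each camera call takes 0.05 s, during which the arm holds its last target. There are 200 camera calls.

TASK

Refit the service cover of the open white detector: turn the steel wing stud counter-clockwise (seen from above) until its wings line up with the two red marks beside it, then lift the loose aluminium cover by its black handle and lower it into the frame so that its slot passes over the stud. Press the cover down against the springy gasket until it lies fully home on the frame, and finish while still holding it pressed there with the gripper, as I will lock the stud by hand: do not let go, leave the stud lined up, and leave the amber bottle, the beaker and the small carton where they stand.

Things in the scene. Friction and masses are not known exactly. Their poses are not given: they have to be found in the camera images.
- detector: White bench instrument, 140 (x) x 172 (y) x 84 mm, fixed. Origin: centre of its underside; x points to its back (display and keys on the front, -x face). Its flat top is the frame for the cover, with an opening 60 x 96 mm (centre at x = +12 mm). A grey rolled bead 4 mm high surrounds the cover's place, with 3.5 mm play on each side of the cover.
- seat (a point): Centre of the cover's place on the detector's flat top, 84 mm above the bench, axes as the detector's. The cover's origin lies here when it is fully home; with the cover merely resting on the gasket it is 4 mm higher.
- gasket (a joint): Compression of the black rubber gasket round the opening, in m: 0 free (it stands 4 mm above the flat top), 0.004 when the cover is pressed home on the flat top. It pushes back with 3.6 N at first and 8.4 N at 4 mm, and lifts the cover again when released.
- wing_stud (a joint): Angle of the quarter-turn stud, rad: 0 = locked crosswise (wings along the detector's x), 1.571 = lined up with the red marks (wings along the detector's y), at a stop; grows counter-clockwise seen from above. Held by light friction (0.03 N m), stays where left. The cover's slot passes freely over the wings only within about 0.17 rad of lined up.
- stud_head (a point): Middle of the stud's wing head, on its axis, which is 36 mm in front (-x) of the seat's centre; 14 mm above the flat top. The head is 28 mm long, 10 mm wide with flat sides, and reaches from 5.5 to 22 mm above the flat top; its long side is this point's x axis.
- cover: Loose aluminium cover, 100 (x) x 130 (y) x 4 mm, about 0.22 kg, lying flat on the bench, handle up. Origin: centre of its underside; axes match the detector's when fitted (slot towards the front).
- handle (a point): Middle of the cover's black bow handle, 13 mm behind (+x of) the cover's origin and 27 mm above its underside. The grip bar runs along the cover's x: 56 mm long, 14 mm wide, from 21 to 33 mm above the underside; its feet stand at its ends.
- slot (a point): Middle of the through slot near the cover's front edge, 36 mm in front (-x) of the cover's origin, 2 mm above its underside: 33 mm along y, 15 mm along x, for the stud's wing head.
- amber_bottle: Amber glass bottle with a black cap, 52 x 52 x 98 mm, a bystander. Origin: centre of its underside.
- beaker: Small glass beaker, 57 x 57 x 68 mm, a bystander. Origin: centre of its underside.
- septa_carton: Small brown carton, 65 x 74 x 28 mm, a bystander. Origin: centre of its underside.

How it is judged:
By the outcome, as a careful person would: the job done as asked, in the order asked, and still so for the second after the job is handed in, while the arm keeps its last pose, push and grip.
It also fails if it takes over 48 s, if anything falls off the work surface, if the arm or the gripper's body presses on something with over 40 N, if the wrist force passes 120 N, or if a joint passes its speed limit or range.

## Working session

There is one attempt and no reset: what is moved stays moved. The work goes in short steps, Python scripts to look and compute and a shell command to move; the robot and the scene stay as the last step left them, time stands still between calls to the robot, and variables do not carry over. Pictures are saved under pics/ and viewed, at most 10 in all, crops included, and the job is handed in when it is done.

```bash
ls; mkdir -p pics; cat > h.py <<'E'
import numpy as np, cv2
from scipy.spatial.transform import Rotation as Ro
from workcell import bot, optics
def shot(n):
    s=bot.read_state(); c=optics.read_camera(n)
    if 'R' not in c:
        T=np.eye(4);T[:3,:3]=Ro.from_rotvec(s['tcp_rot']).as_matrix();T[:3,3]=s['tool_pos']
        W=np.linalg.inv(T@np.array(c['tool_from_camera'])); c['R']=W[:3,:3];c['t']=W[:3,3]
    c['R']=np.array(c['R']);c['t']=np.array(c['t'])
    c['f']=192/np.tan(np.radians(c['vertical_fov'])/2)
    np.save(f'pics/{n}.npy',c,allow_pickle=True); return c
def load(n): return np.load(f'pics/{n}.npy',allow_pickle=True).item()
def ray(c,u,v):
    d=c['R'].T@np.array([(u-c['cx'])/c['f'],(v-c['cy'])/c['f'],1.]); return -c['R'].T@c['t'],d
def plane(c,u,v,z):
    o,d=ray(c,u,v); return o+d*(z-o[2])/d[2]
def proj(c,X):
    p=c['R']@np.array(X)+c['t']; return np.array([c['cx'],c['cy']])+c['f']*p[:2]/p[2]
E
python3 - <<'E'
from h import *
ims=[]
for n in('top','scene','wrist'):
    c=shot(n); print(n,c['vertical_fov'],c['cx'],c['cy'],(-c['R'].T@c['t']).round(3), [k for k in c])
    ims.append(cv2.cvtColor(c['img'],cv2.COLOR_RGB2BGR))
cv2.imwrite('pics/a.png',cv2.resize(ims[0],(798,598),interpolation=cv2.INTER_CUBIC))
cv2.imwrite('pics/b.png',cv2.resize(np.hstack(ims[1:]),(800,300)))
print(bot.read_state())
E
```

```text
pics
top 47.25194906389227 253.29460915137665 191.18312539753194 [0.329 0.103 1.076] ['img', 'vertical_fov', 'cx', 'cy', 'R', 't', 'f']
scene 52.89251274107055 253.90104343772435 187.48236419347833 [0.163 0.727 0.837] ['img', 'vertical_fov', 'cx', 'cy', 'R', 't', 'f']
wrist 61.414610590362315 257.6258024357519 194.86669926200375 [ 0.328 -0.594  0.372] ['img', 'vertical_fov', 'cx', 'cy', 'tool_from_camera', 'R', 't', 'f']
{'time': 0.15, 'q': array([-1.20191644e+00,  2.64563430e-01,  1.60504970e+00, -4.75599233e-05,
        1.27372083e+00, -3.69155704e-02]), 'joint_vel': array([-0.0006802 , -0.00266842, -0.00372806,  0.00020674, -0.00175196,
       -0.00056756]), 'joint_torque': array([ 2.32562752e-04, -5.15906739e+01, -3.67959309e+01, -8.73266822e-05,
        8.05822812e-03,  3.76067510e-05]), 'tool_pos': array([ 0.26634167, -0.61994264,  0.40366474]), 'tcp_rot': array([-3.07546921e+00, -6.32734404e-01,  5.22067344e-04]), 'wrist_force': array([ 0.06865636, -0.20549962,  0.18658211]), 'torque': array([ 0.02799864,  0.03131362, -0.02540422]), 'grip_force': 0.0, 'width': 1.002071226044942}
```

View pics/a.png

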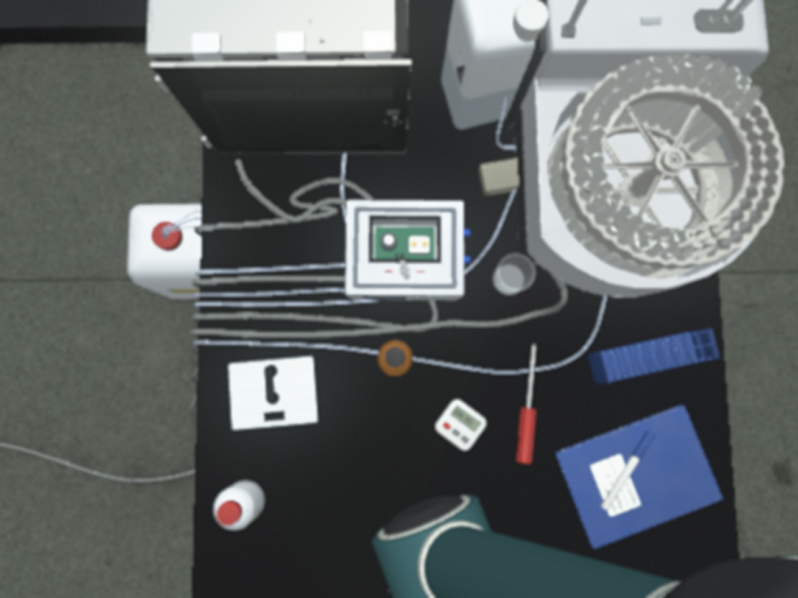

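View pics/b.png

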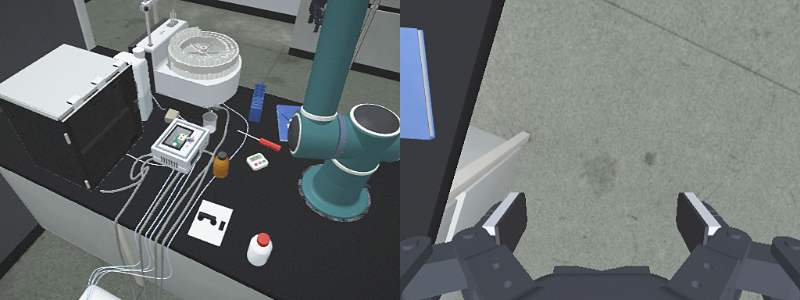

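The top view shows the detector at about (405,248) of 798x598, with the stud near (404,270) between its red marks. The cover is at (272,393), slot toward the robot and handle at (270,385). The bottle is at (395,357), the beaker at (514,273), and the carton at (500,176). I'll measure these now.

```bash
python3 - <<'E'
from h import *
c=load('top'); im=c['img']; k=798/512
print('R',c['R'].round(2).tolist())
hsv=cv2.cvtColor(im,cv2.COLOR_RGB2HSV)
def comps(mask,box):
    m=np.zeros_like(mask);x0,y0,x1,y1=box;m[y0:y1,x0:x1]=mask[y0:y1,x0:x1]
    return cv2.findContours(m,cv2.RETR_EXTERNAL,cv2.CHAIN_APPROX_NONE)[0]
w=((hsv[...,2]>150)&(hsv[...,1]<60)).astype(np.uint8)
def rect(box,z):
    q=max(comps(w,box),key=cv2.contourArea); r=cv2.minAreaRect(q)
    P=np.array([plane(c,*p,z)[:2] for p in cv2.boxPoints(r)])
    e=P-np.roll(P,-1,0); print('ctr',P.mean(0).round(4),'sides',np.linalg.norm(e,axis=1)[:2].round(4),'ang',np.degrees(np.arctan2(e[:2,1],e[:2,0])).round(1))
print('cover');rect((140,222,210,280),.004)
print('det');rect((217,125,303,196),.084)
r=(((hsv[...,0]<8)|(hsv[...,0]>172))&(hsv[...,1]>60)&(hsv[...,2]>90)).astype(np.uint8)
for q in comps(r,(235,160,290,185)):
    p=q.reshape(-1,2).mean(0); print('red',p,len(q),plane(c,*p,.084).round(4))
d=(hsv[...,2]<80).astype(np.uint8)
for q in comps(d,(150,232,200,273)):
    if len(q)>8:
        rr=cv2.minAreaRect(q); print('dark',rr, plane(c,*rr[0],.004).round(4), plane(c,*rr[0],.033).round(4))
for n,p,z in(('bottle',(395,357),.098),('beaker',(514,273),.068),('carton',(500,176),.028)): print(n,plane(c,p[0]/k,p[1]/k,z).round(3))
a=im[125:200,215:310];b=im[222:282,140:216]
A=cv2.resize(a,None,fx=5,fy=5,interpolation=cv2.INTER_CUBIC);B=cv2.resize(b,None,fx=4,fy=4,interpolation=cv2.INTER_CUBIC)
o=np.zeros((375,800,3),np.uint8);o[:,:475]=A;o[:240,480:784]=B
cv2.imwrite('pics/c.png',o[...,::-1])
E
```

```text
R [[-0.01, -1.0, 0.0], [-0.99, 0.01, -0.13], [0.13, -0.0, -0.99]]
cover
ctr [0.3232 0.2899] sides [0.1357 0.1025] ang [94.5  5.4]
det
ctr [0.5334 0.0823] sides [0.1438 0.1974] ang [179.   88.4]
dark ((175.5, 266.5), (3.0, 9.0), 90.0) [0.288 0.287 0.004] [0.2891 0.282  0.033 ]
dark ((173.71035766601562, 246.07586669921875), (22.07948112487793, 5.637314319610596), 86.633544921875) [0.3369 0.2918 0.004 ] [0.3367 0.2867 0.033 ]
bottle [0.372 0.099 0.098]
beaker [ 0.496 -0.081  0.068]
carton [ 0.658 -0.071  0.028]
```

View pics/c.png

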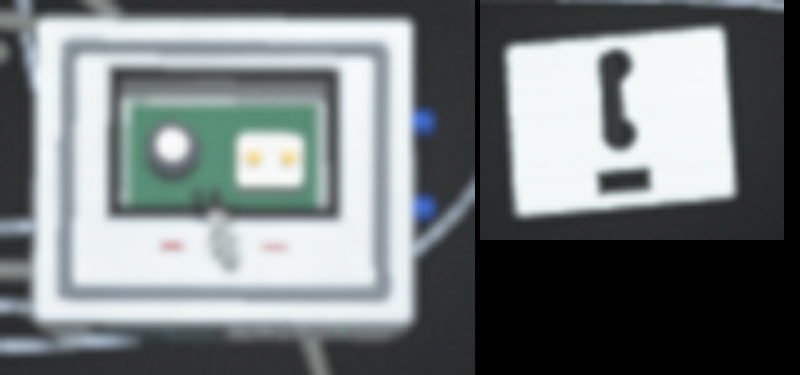

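The crop shows the stud wings about 15° counter-clockwise of the detector's x, so roughly 75° remain to turn. The red marks are at (172,246) and (274,246) of the crop. The cover is yawed about +5°. Its measured size, 136 x 103 mm, is close to the given 130 x 100. Next I'll move over the detector for a wrist view.

```bash
python3 -m jog '[{"dx":12,"dy":-16},{"dx":23.5,"dy":-31.5},{"dx":23.5,"dy":-31.5},{"dx":23.5,"dy":-31.5},{"dx":23.5,"dy":-31.5},{"dx":23.5,"dy":-31.5},{"dx":23.5,"dy":-31.5},{"dx":23.5,"dy":-31.5},{"dx":23.5,"dy":-31.5},{"dx":23.5,"dy":-31.5},{"dx":23.5,"dy":-31.5},{"dx":23.5,"dy":-31.5},{"dx":23.5,"dy":-31.5},{"dx":23.5,"dy":-31.5},{"dx":23.5,"dy":-31.5},{"dx":23.5,"dy":-31.5},{"dx":23.5,"dy":-31.5},{"dx":23.5,"dy":-31.5},{"dx":12,"dy":-16},{}]' 0.5 40
python3 - <<'E'
from h import *
s=bot.read_state();print(s['tool_pos'],s['tcp_rot'],s['q'])
c=shot('wrist');print(c['tool_from_camera'])
cv2.imwrite('pics/d.png',cv2.resize(c['img'][...,::-1],(768,576),interpolation=cv2.INTER_CUBIC))
E
```

```text
[ 0.26634167 -0.61994264  0.40366474] [-3.07546921e+00 -6.32734404e-01  5.22067344e-04] [-1.20191644e+00  2.64563430e-01  1.60504970e+00 -4.75599233e-05
  1.27372083e+00 -3.69155704e-02]
[[-7.19180129e-04 -9.62862413e-01 -2.69991585e-01  6.70843484e-02]
 [ 9.99998557e-01 -1.10797910e-03  1.28764137e-03  4.81471997e-04]
 [-1.53896651e-03 -2.69990270e-01  9.62861821e-01  3.16697849e-02]
 [ 0.00000000e+00  0.00000000e+00  0.00000000e+00  1.00000000e+00]]invalid input
```

View pics/d.png

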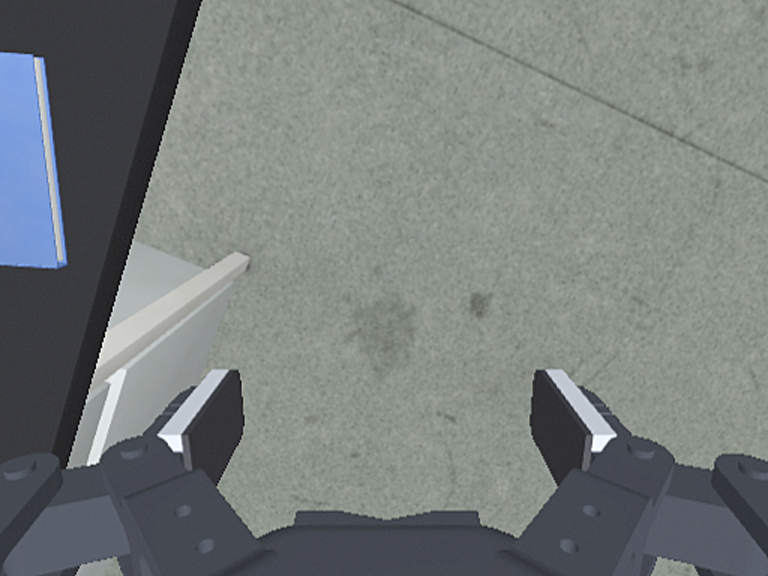

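The picture shows only the floor and the fingers. The call was refused, so the arm hasn't moved. The likely cause is the empty row, so I'll retry with that row as an explicit zero.

```bash
python3 -m jog '[{"dx":12,"dy":-16},{"dx":23.5,"dy":-31.5},{"dx":23.5,"dy":-31.5},{"dx":23.5,"dy":-31.5},{"dx":23.5,"dy":-31.5},{"dx":23.5,"dy":-31.5},{"dx":23.5,"dy":-31.5},{"dx":23.5,"dy":-31.5},{"dx":23.5,"dy":-31.5},{"dx":23.5,"dy":-31.5},{"dx":23.5,"dy":-31.5},{"dx":23.5,"dy":-31.5},{"dx":23.5,"dy":-31.5},{"dx":23.5,"dy":-31.5},{"dx":23.5,"dy":-31.5},{"dx":23.5,"dy":-31.5},{"dx":23.5,"dy":-31.5},{"dx":23.5,"dy":-31.5},{"dx":12,"dy":-16},{"dx":0}]' 0.5 40 && 
python3 - <<'E'
from h import *
s=bot.read_state();print(s['tool_pos'],s['tcp_rot'],s['q'])
c=shot('wrist')
cv2.imwrite('pics/e.png',cv2.resize(c['img'][...,::-1],(768,576),interpolation=cv2.INTER_CUBIC))
E
```

```text
invalid input
```

```bash
python3 -m jog '[{"dx":12,"dy":-16,"dz":0,"ax":0,"ay":0,"az":0}]'; echo ---; python3 -m jog '[{"dx":12,"dy":-16,"dz":0,"ax":0,"ay":0,"az":0}]' 0.5 40; python3 -m jog --help | head -20
```

```text
time: 0.28
tool_pos: [0.2704, -0.6026, 0.404]
tcp_rot: [3.076, 0.63, -0.001]
wrist_force: [-0.2, 0.1, -0.3]
width: 0.999
grip_force: 0.0
---
time: 0.37
tool_pos: [0.2756, -0.5814, 0.404]
tcp_rot: [-3.077, -0.631, 0.0]
wrist_force: [-0.7, 0.1, 0.6]
width: 0.884
grip_force: 0.0invalid input: not JSON, or not a number
```

All six keys are needed in every row.

```bash
python3 -m jog '[{"dx":23.5,"dy":-31.5,"dz":0,"ax":0,"ay":0,"az":0},{"dx":23.5,"dy":-31.5,"dz":0,"ax":0,"ay":0,"az":0},{"dx":23.5,"dy":-31.5,"dz":0,"ax":0,"ay":0,"az":0},{"dx":23.5,"dy":-31.5,"dz":0,"ax":0,"ay":0,"az":0},{"dx":23.5,"dy":-31.5,"dz":0,"ax":0,"ay":0,"az":0},{"dx":23.5,"dy":-31.5,"dz":0,"ax":0,"ay":0,"az":0},{"dx":23.5,"dy":-31.5,"dz":0,"ax":0,"ay":0,"az":0},{"dx":23.5,"dy":-31.5,"dz":0,"ax":0,"ay":0,"az":0},{"dx":23.5,"dy":-31.5,"dz":0,"ax":0,"ay":0,"az":0},{"dx":23.5,"dy":-31.5,"dz":0,"ax":0,"ay":0,"az":0},{"dx":23.5,"dy":-31.5,"dz":0,"ax":0,"ay":0,"az":0},{"dx":23.5,"dy":-31.5,"dz":0,"ax":0,"ay":0,"az":0},{"dx":23.5,"dy":-31.5,"dz":0,"ax":0,"ay":0,"az":0},{"dx":23.5,"dy":-31.5,"dz":0,"ax":0,"ay":0,"az":0},{"dx":23.5,"dy":-31.5,"dz":0,"ax":0,"ay":0,"az":0},{"dx":23.5,"dy":-31.5,"dz":0,"ax":0,"ay":0,"az":0},{"dx":12,"dy":-16,"dz":0,"ax":0,"ay":0,"az":0},{"dx":0,"dy":0,"dz":0,"ax":0,"ay":0,"az":0},{"dx":0,"dy":0,"dz":0,"ax":0,"ay":0,"az":0}]' 0.5 40 && 
python3 - <<'E'
from h import *
s=bot.read_state();print(s['tool_pos'],s['tcp_rot'],s['q'])
c=shot('wrist')
cv2.imwrite('pics/e.png',cv2.resize(c['img'][...,::-1],(768,576),interpolation=cv2.INTER_CUBIC))
E
```

```text
time: 1.95
tool_pos: [0.427, 0.0506, 0.4045]
tcp_rot: [3.076, 0.638, -0.001]
wrist_force: [0.2, -0.7, 1.2]
width: 0.5
grip_force: 0.0
[0.42700667 0.05056117 0.40452342] [ 3.07578608e+00  6.37952467e-01 -9.34416910e-04] [ 6.00917425e-02 -2.15997496e-01  2.09497889e+00 -4.46838118e-04
  1.26315055e+00  1.22200060e+00]
```

View pics/e.png

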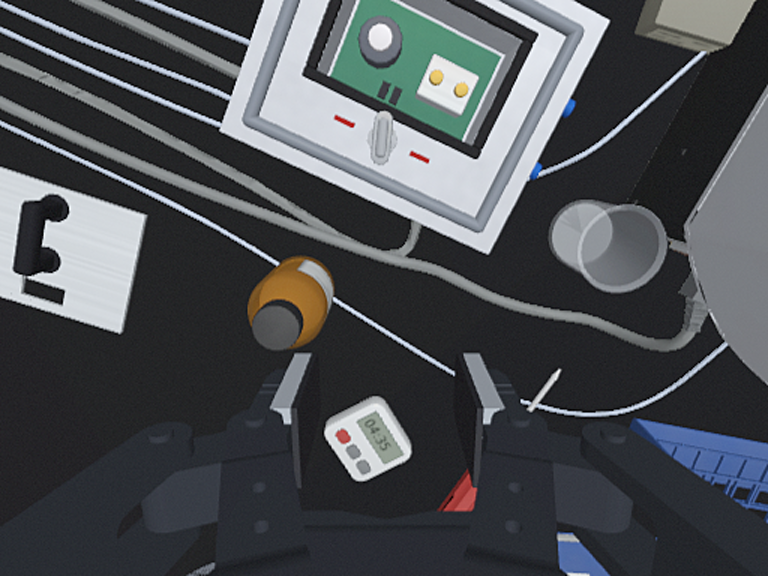

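The view shows the red marks at (344,121) and (419,156), with the stud between them near (381,138) and its wings almost vertical in the image. The detector's front edge runs (220,130)–(488,252). The bottle is at (290,305), the beaker at (608,245).

```bash
python3 - <<'E'
from h import *
c=load('wrist');im=c['img'];hsv=cv2.cvtColor(im,cv2.COLOR_RGB2HSV)
r=(((hsv[...,0]<8)|(hsv[...,0]>172))&(hsv[...,1]>100)&(hsv[...,2]>90)).astype(np.uint8); r[120:]=0
n,l,st,ce=cv2.connectedComponentsWithStats(r)
M=[plane(c,*ce[i],.084) for i in range(1,n) if st[i,4]>15]; M.sort(key=lambda p:p[1]); print(n,np.round(M,4))
d=M[-1]-M[0]; print('marks dist',np.linalg.norm(d),'yaw(det)',np.degrees(np.arctan2(d[1],d[0]))-90,'mid',(M[0]+M[-1])/2)
P=lambda u,v,z:plane(c,u/1.5,v/1.5,z)
a,b=P(488,252,.084),P(220,130,.084);e=b-a;print('front',a,b,np.linalg.norm(e),np.degrees(np.arctan2(e[1],e[0]))-90)
# stud: darker than white top, local window
w=im[68:116,235:275].astype(int).copy(); g=cv2.cvtColor(im,cv2.COLOR_RGB2GRAY)[68:116,235:275]
m=((g<205)&(hsv[68:116,235:275,1]<40)&(g>90)).astype(np.uint8)
n,l,st,ce=cv2.connectedComponentsWithStats(m);print(st[1:],ce[1:])
for row in g[::2,8:34:1]: print(' '.join('%3d'%x for x in row))
E
```

```text
3 [[0.496  0.0592 0.084 ]
 [0.4968 0.1059 0.084 ]]
marks dist 0.046741446156820986 yaw(det) -1.0018647895331583 mid [0.496388   0.08255546 0.084     ]
front [ 0.46201279 -0.00224393  0.084     ] [0.46455805 0.16826988 0.084     ] 0.170532799101943 -0.855191851366385
[[  3   0   1   1   1]
 [  5   1   1   1   1]
 [  7   2   1   1   1]
 [  9   3   1   1   1]
 [ 11   4   1   1   1]
 [ 13   5   1   1   1]
 [  9   6  21  37 510]
 [  0  13   1   1   1]
 [ 28  12   1   1   1]
 [ 30  13   1   1   1]
 [  1  15   1   1   1]
 [ 32  14   1   1   1]
 [ 34  15   1   1   1]
 [ 36  16   1   1   1]
 [ 38  17   1   1   1]
 [ 39  32   1   1   1]
 [ 37  35   1   1   1]
 [ 39  36   1   1   1]
 [  0  39  19   9  98]] [[ 3.          0.        ]
 [ 5.          1.        ]
 [ 7.          2.        ]
 [ 9.          3.        ]
 [11.          4.        ]
 [13.          5.        ]
 [19.20784314 23.92745098]
 [ 0.         13.        ]
 [28.         12.        ]
 [30.         13.        ]
 [ 1.         15.        ]
 [32.         14.        ]
 [34.         15.        ]
 [36.         16.        ]
 [38.         17.
[... 1914 characters left out ...]
 142 154 174 180 183 177 156 191 185 165 213 223 220 218 219 218 218 218 217
219 219 218 222 170 176 184 174 153 128 128 135 139 175 188 177 195 220 218 217 218 218 217 217 217 217
218 218 218 219 214 167 173 180 181 183 185 187 185 184 182 150 219 219 217 217 217 216 216 216 217 217
220 219 218 218 220 225 153 171 169 175 177 174 174 164 198 211 218 218 216 216 217 216 217 217 216 217
192 224 225 223 220 219 219 221 214 201 206 209 204 219 220 217 216 217 217 217 217 218 217 217 217 218
144 137 149 155 183 203 224 222 220 219 217 218 218 217 217 217 217 217 217 216 217 217 216 216 216 216
164 158 156 150 145 138 139 160 184 209 222 221 219 218 217 218 218 217 216 217 215 216 215 214 216 215
```

```bash
python3 - <<'E'
from h import *
c=load('wrist')
a,b=plane(c,253.2,106,.105),plane(c,255.8,77,.105); e=b-a
print(a,b,np.linalg.norm(e),np.degrees(np.arctan2(e[1],e[0])),'mid',(a+b)/2)
s=bot.read_state(); R=Ro.from_rotvec(s['tcp_rot']).as_matrix(); print('yawx',np.degrees(np.arctan2(R[1,0],R[0,0])),'zaxis',R[:,2])
tgt=np.array([.4962,.0825,.264])
dd=R.T@(tgt-s['tool_pos']);print((1000*dd).round(1), s['tool_pos'])
E
```

```text
[0.4860939  0.07899022 0.105     ] [0.50696374 0.08571962 0.105     ] 0.02192795902521569 17.871712012545295 mid [0.49652882 0.08235492 0.105     ]
yawx 23.34035222805696 zaxis [-6.78514279e-04 -6.90130234e-04 -9.99999532e-01]
[ 76.8  -2.7 140.4] [0.42687833 0.04971332 0.40444415]
```

The stud axis measures (0.4965, 0.0824) from the wings, matching the marks' midpoint of (0.4964, 0.0826). The wings sit at 17.9° and the detector yaw is -0.9°, so about 71° are left to turn. I'll grip the stud.

```bash
python3 -m jog '[{"dx":15,"dy":-1,"dz":0,"ax":0,"ay":0,"az":0},{"dx":31,"dy":-1,"dz":10,"ax":0,"ay":0,"az":0},{"dx":31,"dy":-0.7,"dz":25,"ax":0,"ay":0,"az":0},{"dx":0,"dy":0,"dz":30,"ax":0,"ay":0,"az":5.4},{"dx":0,"dy":0,"dz":30,"ax":0,"ay":0,"az":0},{"dx":0,"dy":0,"dz":20,"ax":0,"ay":0,"az":0},{"dx":0,"dy":0,"dz":0,"ax":0,"ay":0,"az":0},{"dx":0,"dy":0,"dz":0,"ax":0,"ay":0,"az":0},{"dx":0,"dy":0,"dz":0,"ax":0,"ay":0,"az":0}]' && python3 - <<'E'
from h import *
s=bot.read_state(); R=Ro.from_rotvec(s['tcp_rot']).as_matrix(); print('yawx',np.degrees(np.arctan2(R[1,0],R[0,0])),R[:,2].round(4))
print((1000*R.T@(np.array([.4965,.0825,.264])-s['tool_pos'])).round(1), s['tool_pos'])
c=shot('wrist')
cv2.imwrite('pics/f.png',c['img'][...,::-1])
E
```

```text
time: 2.75
tool_pos: [0.4974, 0.0816, 0.2911]
tcp_rot: [3.104, 0.485, 0.003]
wrist_force: [-0.8, 0.4, 0.5]
width: 0.506
grip_force: 0.0
yawx 17.76210259706036 [ 1.9e-03  1.0e-04 -1.0e+00]
[-0.7 -1.2 27.1] [0.49743871 0.08156957 0.2910764 ]
```

View pics/f.png

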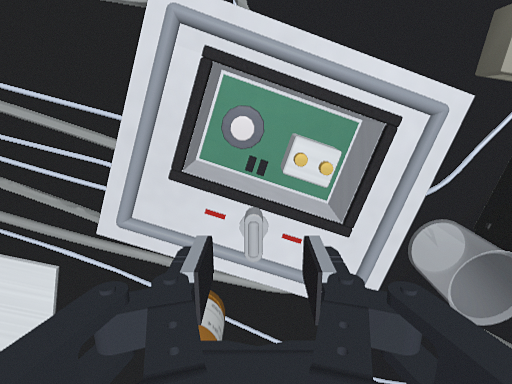

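The wrist view shows the stud at (253,235), centred between the open fingers and aligned with them. I'll lower and grip.

```bash
python3 -m jog '[{"dx":-0.7,"dy":-1.2,"dz":9,"ax":0,"ay":0,"az":0},{"dx":0,"dy":0,"dz":9,"ax":0,"ay":0,"az":0},{"dx":0,"dy":0,"dz":9,"ax":0,"ay":0,"az":0},{"dx":0,"dy":0,"dz":0,"ax":0,"ay":0,"az":0},{"dx":0,"dy":0,"dz":0,"ax":0,"ay":0,"az":0}]' && python3 -m jog '[{"dx":0,"dy":0,"dz":0,"ax":0,"ay":0,"az":0},{"dx":0,"dy":0,"dz":0,"ax":0,"ay":0,"az":0},{"dx":0,"dy":0,"dz":0,"ax":0,"ay":0,"az":0},{"dx":0,"dy":0,"dz":0,"ax":0,"ay":0,"az":0},{"dx":0,"dy":0,"dz":0,"ax":0,"ay":0,"az":0},{"dx":0,"dy":0,"dz":0,"ax":0,"ay":0,"az":0},{"dx":0,"dy":0,"dz":0,"ax":0,"ay":0,"az":0},{"dx":0,"dy":0,"dz":0,"ax":0,"ay":0,"az":0}]' 0 25
```

```text
time: 3.22
tool_pos: [0.4951, 0.0835, 0.2616]
tcp_rot: [-3.103, -0.488, 0.004]
wrist_force: [-0.4, 0.2, -0.2]
width: 0.498
grip_force: 0.0
time: 3.88
tool_pos: [0.496, 0.0835, 0.2631]
tcp_rot: [-3.103, -0.487, -0.001]
wrist_force: [0.2, 0.6, 3.9]
width: 0.108
grip_force: 28.7
```

Gripped: the opening is about 9–10 mm, matching the head's width. Now I'll turn it 71° counter-clockwise.

```bash
python3 -m jog '[{"dx":0,"dy":0,"dz":-1,"ax":0,"ay":0,"az":-3},{"dx":0,"dy":0,"dz":0,"ax":0,"ay":0,"az":-6},{"dx":0,"dy":0,"dz":0,"ax":0,"ay":0,"az":-6},{"dx":0,"dy":0,"dz":0,"ax":0,"ay":0,"az":-6},{"dx":0,"dy":0,"dz":0,"ax":0,"ay":0,"az":-6},{"dx":0,"dy":0,"dz":0,"ax":0,"ay":0,"az":-6},{"dx":0,"dy":0,"dz":0,"ax":0,"ay":0,"az":-6},{"dx":0,"dy":0,"dz":0,"ax":0,"ay":0,"az":-6},{"dx":0,"dy":0,"dz":0,"ax":0,"ay":0,"az":-6},{"dx":0,"dy":0,"dz":0,"ax":0,"ay":0,"az":-6},{"dx":0,"dy":0,"dz":0,"ax":0,"ay":0,"az":-6},{"dx":0,"dy":0,"dz":0,"ax":0,"ay":0,"az":-6},{"dx":0,"dy":0,"dz":0,"ax":0,"ay":0,"az":-2},{"dx":0,"dy":0,"dz":0,"ax":0,"ay":0,"az":0},{"dx":0,"dy":0,"dz":0,"ax":0,"ay":0,"az":0}]' && python3 - <<'E'
from h import *
s=bot.read_state(); R=Ro.from_rotvec(s['tcp_rot']).as_matrix(); print('yawx',np.degrees(np.arctan2(R[1,0],R[0,0])),R[:,2].round(4),s['torque'],s['wrist_force'],s['tool_pos'],s['q'])
E
```

```text
time: 5.13
tool_pos: [0.4967, 0.0829, 0.2632]
tcp_rot: [2.241, 2.197, 0.002]
wrist_force: [5.4, -2.2, -6.4]
width: 0.103
grip_force: 27.6
yawx 88.8793900216472 [ 0.0033 -0.0012 -1.    ] [-0.31734147 -0.9464539   0.01839153] [ 5.43057955 -2.20182837 -6.44037584] [0.49665835 0.08289943 0.26319156] [ 1.16450583e-01  7.55388158e-02  2.10384302e+00 -1.87502763e-03
  9.59086253e-01  1.37081475e-01]
```

Tool yaw is 88.9°, which equals the detector's y axis. I'll release, lift and check the stud.

```bash
python3 -m jog '[{"dx":0,"dy":0,"dz":0,"ax":0,"ay":0,"az":0},{"dx":0,"dy":0,"dz":0,"ax":0,"ay":0,"az":0},{"dx":0,"dy":0,"dz":0,"ax":0,"ay":0,"az":0},{"dx":0,"dy":0,"dz":0,"ax":0,"ay":0,"az":0},{"dx":0,"dy":0,"dz":-10,"ax":0,"ay":0,"az":0},{"dx":0,"dy":0,"dz":-20,"ax":0,"ay":0,"az":0},{"dx":0,"dy":0,"dz":-30,"ax":0,"ay":0,"az":0},{"dx":0,"dy":0,"dz":-20,"ax":0,"ay":0,"az":0},{"dx":0,"dy":0,"dz":-10,"ax":0,"ay":0,"az":0},{"dx":0,"dy":0,"dz":0,"ax":0,"ay":0,"az":0},{"dx":0,"dy":0,"dz":0,"ax":0,"ay":0,"az":0}]' 0.5 && python3 - <<'E'
from h import *
s=bot.read_state(); R=Ro.from_rotvec(s['tcp_rot']).as_matrix(); print('yawx',np.degrees(np.arctan2(R[1,0],R[0,0])),R[:,2].round(4),s['tool_pos'])
c=shot('wrist')
cv2.imwrite('pics/g.png',c['img'][...,::-1])
E
```

```text
time: 6.05
tool_pos: [0.4957, 0.0834, 0.3541]
tcp_rot: [2.243, 2.199, 0.001]
wrist_force: [0.1, -0.0, -0.8]
width: 0.495
grip_force: 0.0
yawx 88.85156394283234 [ 1.2e-03  1.0e-04 -1.0e+00] [0.49571671 0.08344009 0.35409468]
```

View pics/g.png

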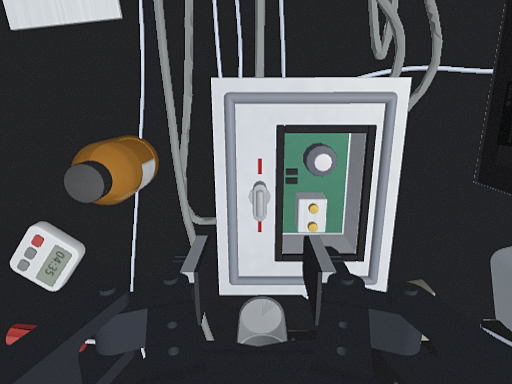

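The picture shows the stud at (261,202), lined up with the red marks at (260,165) and (260,227). Next I'll move to above the cover handle.

```bash
python3 -m jog '[{"dx":15,"dy":-12,"dz":0,"ax":0,"ay":0,"az":0},{"dx":30,"dy":-24,"dz":0,"ax":0,"ay":0,"az":0},{"dx":32,"dy":-26,"dz":0,"ax":0,"ay":0,"az":0},{"dx":32,"dy":-26,"dz":0,"ax":0,"ay":0,"az":0},{"dx":32,"dy":-26,"dz":0,"ax":0,"ay":0,"az":0},{"dx":30,"dy":-25,"dz":0,"ax":0,"ay":0,"az":0},{"dx":20,"dy":-16,"dz":0,"ax":0,"ay":0,"az":0},{"dx":10,"dy":-8,"dz":0,"ax":0,"ay":0,"az":0}]' && python3 -m jog '[{"dx":0,"dy":0,"dz":0,"ax":0,"ay":0,"az":-4},{"dx":0,"dy":0,"dz":0,"ax":0,"ay":0,"az":-7},{"dx":0,"dy":0,"dz":0,"ax":0,"ay":0,"az":-7},{"dx":0,"dy":0,"dz":0,"ax":0,"ay":0,"az":-7},{"dx":0,"dy":0,"dz":0,"ax":0,"ay":0,"az":-7},{"dx":0,"dy":0,"dz":0,"ax":0,"ay":0,"az":-7},{"dx":0,"dy":0,"dz":0,"ax":0,"ay":0,"az":-7},{"dx":0,"dy":0,"dz":0,"ax":0,"ay":0,"az":-7},{"dx":0,"dy":0,"dz":0,"ax":0,"ay":0,"az":-7},{"dx":0,"dy":0,"dz":0,"ax":0,"ay":0,"az":-7},{"dx":0,"dy":0,"dz":0,"ax":0,"ay":0,"az":-7},{"dx":0,"dy":0,"dz":0,"ax":0,"ay":0,"az":-7},{"dx":0,"dy":0,"dz":0,"ax":0,"ay":0,"az":-7},{"dx":0,"dy":0,"dz":0,"ax":0,"ay":0,"az":-7},{"dx":0,"dy":0,"dz":0,"ax":0,"ay":0,"az":-1},{"dx":0,"dy":0,"dz":0,"ax":0,"ay":0,"az":0},{"dx":0,"dy":0,"dz":0,"ax":0,"ay":0,"az":0}]' && python3 - <<'E'
from h import *
s=bot.read_state(); R=Ro.from_rotvec(s['tcp_rot']).as_matrix(); print('yawx',np.degrees(np.arctan2(R[1,0],R[0,0])),R[:,2].round(4),s['tool_pos'],s['q'])
c=shot('wrist')
cv2.imwrite('pics/i.png',c['img'][...,::-1])
E
```

```text
time: 6.77
tool_pos: [0.334, 0.2891, 0.3515]
tcp_rot: [-2.239, -2.201, 0.006]
wrist_force: [-0.6, -0.3, -0.4]
width: 0.501
grip_force: 0.0
time: 8.18
tool_pos: [0.3365, 0.2874, 0.3525]
tcp_rot: [0.128, -3.137, 0.002]
wrist_force: [0.7, 0.1, 0.0]
width: 0.497
grip_force: 0.0
yawx -175.3167362329979 [-0.0018 -0.0013 -1.    ] [0.33647745 0.28740892 0.35252842] [ 6.50591403e-01 -1.46036040e-01  2.13561241e+00  5.47020653e-05
  1.15421320e+00 -1.00196656e+00]
```

View pics/i.png

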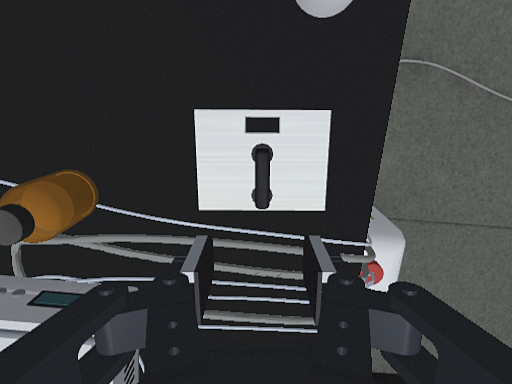

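The cover is centred in view with corners about (194,110), (330,110), (326,210) and (198,211). Its slot is at (262,125) and the handle bar at (262,178), parallel to the fingers.

```bash
python3 - <<'E'
from h import *
c=load('wrist');im=c['img'];g=cv2.cvtColor(im,cv2.COLOR_RGB2GRAY)
m=np.zeros_like(g);m[95:220,185:340]=(g[95:220,185:340]>140)
q=max(cv2.findContours(m,cv2.RETR_EXTERNAL,cv2.CHAIN_APPROX_NONE)[0],key=cv2.contourArea)
k=cv2.approxPolyDP(q,8,True).reshape(-1,2);print(k.tolist())
P=np.array([plane(c,*p,.004)[:2] for p in k]);e=np.roll(P,-1,0)-P
print('ctr',P.mean(0),'sides',np.linalg.norm(e,axis=1).round(4),np.degrees(np.arctan2(e[:,1],e[:,0])).round(2))
d=np.zeros_like(g);d[110:205,205:320]=(g[110:205,205:320]<90)
C={}
for h in cv2.findContours(d,cv2.RETR_EXTERNAL,cv2.CHAIN_APPROX_NONE)[0]:
    if len(h)>15:
        r=cv2.minAreaRect(h);print(r)
        z=.004 if r[0][1]<140 else .033
        print('slot' if z<.01 else 'handle',plane(c,*r[0],z))
# bar sides at top of handle, rows 165..185
for v in(165,172,180,186):
    x=np.where(g[v,240:285]<100)[0]+240; L,Rr=plane(c,x[0]-.5,v,.031),plane(c,x[-1]+.5,v,.031); print(v,x[0],x[-1],((L+Rr)/2).round(4),np.linalg.norm(L-Rr).round(4))
E
```

```text
[[194, 110], [199, 209], [324, 210], [330, 110]]
ctr [0.32129394 0.28845987] sides [0.0988 0.1289 0.0997 0.129 ] [   4.6    94.21 -175.46  -85.36]
((262.0, 174.0), (60.0, 20.0), 90.0)
handle [0.32744446 0.28895402 0.033     ]
((262.0010986328125, 124.46670532226562), (32.481964111328125, 14.125490188598633), 1.9091522693634033)
slot [0.28520814 0.28567641 0.004     ]
165 255 269 [0.3196 0.2883 0.031 ] 0.0136
172 255 269 [0.326  0.2889 0.031 ] 0.0137
180 255 269 [0.3335 0.2895 0.031 ] 0.0138
186 255 269 [0.3391 0.29   0.031 ] 0.0139
```

The cover measures 99 x 129 mm at a yaw of 4.5°. The slot and handle positions fit the given geometry. The grasp point is (0.3343, 0.2895). I'll descend and grip.

```bash
python3 -m jog '[{"dx":2,"dy":2.3,"dz":15,"ax":0,"ay":0,"az":0.2},{"dx":0,"dy":0,"dz":30,"ax":0,"ay":0,"az":0},{"dx":0,"dy":0,"dz":30,"ax":0,"ay":0,"az":0},{"dx":0,"dy":0,"dz":30,"ax":0,"ay":0,"az":0},{"dx":0,"dy":0,"dz":25,"ax":0,"ay":0,"az":0},{"dx":0,"dy":0,"dz":20,"ax":0,"ay":0,"az":0},{"dx":0,"dy":0,"dz":14,"ax":0,"ay":0,"az":0},{"dx":0,"dy":0,"dz":7,"ax":0,"ay":0,"az":0},{"dx":0,"dy":0,"dz":0,"ax":0,"ay":0,"az":0},{"dx":0,"dy":0,"dz":0,"ax":0,"ay":0,"az":0}]' && python3 -m jog '[{"dx":0,"dy":0,"dz":0,"ax":0,"ay":0,"az":0},{"dx":0,"dy":0,"dz":0,"ax":0,"ay":0,"az":0},{"dx":0,"dy":0,"dz":0,"ax":0,"ay":0,"az":0},{"dx":0,"dy":0,"dz":0,"ax":0,"ay":0,"az":0},{"dx":0,"dy":0,"dz":0,"ax":0,"ay":0,"az":0},{"dx":0,"dy":0,"dz":0,"ax":0,"ay":0,"az":0},{"dx":0,"dy":0,"dz":0,"ax":0,"ay":0,"az":0},{"dx":0,"dy":0,"dz":0,"ax":0,"ay":0,"az":0},{"dx":0,"dy":0,"dz":0,"ax":0,"ay":0,"az":0},{"dx":0,"dy":0,"dz":0,"ax":0,"ay":0,"az":0}]' 0 100 && python3 - <<'E'
from h import *
s=bot.read_state(); R=Ro.from_rotvec(s['tcp_rot']).as_matrix(); print('yawx',np.degrees(np.arctan2(R[1,0],R[0,0])),R[:,2].round(4),s['tool_pos'],s['q'])
E
```

```text
time: 9.07
tool_pos: [0.3347, 0.2899, 0.1828]
tcp_rot: [0.126, -3.139, 0.0]
wrist_force: [0.9, 0.0, -0.2]
width: 0.498
grip_force: 0.0
time: 9.9
tool_pos: [0.3353, 0.2904, 0.1842]
tcp_rot: [-0.127, 3.137, 0.003]
wrist_force: [-1.0, -1.2, 6.0]
width: 0.143
grip_force: 98.1
yawx -175.36803649801615 [ 0.0021  0.0017 -1.    ] [0.33532953 0.29035811 0.18423488] [ 6.57446357e-01  8.79445609e-02  2.27310253e+00  1.26536568e-04
  7.77804363e-01 -9.94284778e-01]
```

```bash
python3 -m jog '[{"dx":0,"dy":0,"dz":-5,"ax":0,"ay":0,"az":0},{"dx":0,"dy":0,"dz":-15,"ax":0,"ay":0,"az":0},{"dx":0,"dy":0,"dz":-25,"ax":0,"ay":0,"az":0},{"dx":0,"dy":0,"dz":-30,"ax":0,"ay":0,"az":0},{"dx":0,"dy":0,"dz":-30,"ax":0,"ay":0,"az":0},{"dx":0,"dy":0,"dz":-25,"ax":0,"ay":0,"az":0},{"dx":0,"dy":0,"dz":-15,"ax":0,"ay":0,"az":0},{"dx":0,"dy":0,"dz":-5,"ax":0,"ay":0,"az":0},{"dx":0,"dy":0,"dz":0,"ax":0,"ay":0,"az":0}]' && python3 -m jog '[{"dx":-7,"dy":-8,"dz":0,"ax":0,"ay":0,"az":0},{"dx":-14,"dy":-16,"dz":0,"ax":0,"ay":0,"az":0},{"dx":-20,"dy":-23.3,"dz":0,"ax":0,"ay":0,"az":0},{"dx":-22,"dy":-26,"dz":0,"ax":0,"ay":0,"az":0},{"dx":-22,"dy":-26,"dz":0,"ax":0,"ay":0,"az":0},{"dx":-22,"dy":-26,"dz":0,"ax":0,"ay":0,"az":0},{"dx":-22,"dy":-26,"dz":0,"ax":0,"ay":0,"az":0},{"dx":-22,"dy":-26,"dz":0,"ax":0,"ay":0,"az":0},{"dx":-20,"dy":-23,"dz":0,"ax":0,"ay":0,"az":0},{"dx":-14,"dy":-16,"dz":0,"ax":0,"ay":0,"az":0},{"dx":-8,"dy":-9,"dz":0,"ax":0,"ay":0,"az":0},{"dx":0,"dy":0,"dz":0,"ax":0,"ay":0,"az":1.5},{"dx":0,"dy":0,"dz":0,"ax":0,"ay":0,"az":2.5},{"dx":0,"dy":0,"dz":0,"ax":0,"ay":0,"az":1.5},{"dx":0,"dy":0,"dz":0,"ax":0,"ay":0,"az":0},{"dx":0,"dy":0,"dz":0,"ax":0,"ay":0,"az":0},{"dx":0,"dy":0,"dz":0,"ax":0,"ay":0,"az":0}]' && python3 - <<'E'
from h import *
s=bot.read_state(); R=Ro.from_rotvec(s['tcp_rot']).as_matrix(); print('yawx',np.degrees(np.arctan2(R[1,0],R[0,0])),R[:,2].round(4),s['tool_pos'],s['torque'])
print((1000*R.T@(np.array([.5455,.0817,.30])-s['tool_pos'])).round(1))
c=shot('wrist')
cv2.imwrite('pics/j.png',c['img'][...,::-1])
E
```

```text
time: 10.65
tool_pos: [0.3349, 0.29, 0.3343]
tcp_rot: [-0.127, 3.136, 0.003]
wrist_force: [0.4, -0.5, -2.5]
width: 0.141
grip_force: 97.8
time: 12.07
tool_pos: [0.5447, 0.081, 0.3317]
tcp_rot: [-0.022, -3.14, 0.0]
wrist_force: [-0.3, 0.4, -3.1]
width: 0.136
grip_force: 97.8
yawx 179.21171194958595 [-1.9e-03 -2.0e-04 -1.0e+00] [0.54473212 0.08095365 0.33167431] [ 0.08818163 -0.03459604 -0.08682402]
[-0.8  0.8 31.7]
```

View pics/j.png

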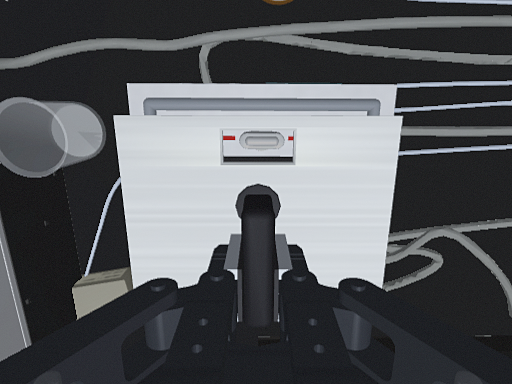

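Held well. Through the slot at (258,146) the lined-up stud and both red marks are visible. I'll measure the slot against the stud.

```bash
python3 - <<'E'
from h import *
c=load('wrist');g=cv2.cvtColor(c['img'],cv2.COLOR_RGB2GRAY).astype(int)
print('row110-135',g[122:134,225].tolist(), 'col row160',g[161,214:226].tolist(),g[161,290:302].tolist(),'bottom',g[158:172,258].tolist())
Z=.152
# mask: slot edges
x0,x1,y0,y1=221,295.5,128,165
P=[plane(c,u,v,Z) for u,v in((x0,y0),(x1,y0),(x1,y1),(x0,y1))]
print('slot size',np.linalg.norm(P[0]-P[1]),np.linalg.norm(P[1]-P[2]),'ctr',np.mean(P,0))
a,b=plane(c,115,116,Z),plane(c,401,116,Z);e=a-b;print('front edge len',np.linalg.norm(e),'mid',(a+b)/2,'yaw',np.degrees(np.arctan2(e[1],e[0])))
# stud & bead
h=cv2.cvtColor(c['img'],cv2.COLOR_RGB2HSV)
print('stud top ends', [plane(c,u,141,.105).round(4) for u in(240,285)])
a,b=plane(c,127.5,84,.084),plane(c,396,84,.084);e=a-b;print('det front',np.linalg.norm(e),(a+b)/2,np.degrees(np.arctan2(e[1],e[0])))
a,b=plane(c,145,100,.088),plane(c,380,99,.088);print('bead front',np.linalg.norm(a-b),(a+b)/2)
E
```

```text
row110-135 [209, 211, 210, 210, 211, 219, 208, 196, 205, 209, 208, 209] col row160 [220, 220, 220, 219, 219, 225, 200, 174, 191, 105, 60, 62] [63, 61, 76, 154, 171, 202, 222, 221, 221, 219, 219, 219] bottom [39, 43, 33, 62, 135, 164, 166, 218, 223, 215, 215, 214, 212, 212]
slot size 0.03350880795112183 0.016850292788066597 ctr [0.49376882 0.08070222 0.152     ]
front edge len 0.1273885989629508 mid [0.48009903 0.08074361 0.152     ] yaw -90.82667796804942
stud top ends [array([0.4961, 0.0698, 0.105 ]), array([0.4964, 0.0967, 0.105 ])]
det front 0.17008232914309973 [0.46269458 0.08333086 0.084     ] -90.834495446392
bead front 0.1479134564321551 [0.47217588 0.08363703 0.088     ]
```

Cover and detector yaws agree at -0.83°. The slot is about 2.3 mm short of the stud in both x and y, so I'll correct that, lower to just above the stud, and re-measure.

```bash
python3 -m jog '[{"dx":-1.2,"dy":1.2,"dz":5,"ax":0,"ay":0,"az":0},{"dx":-1.1,"dy":1.1,"dz":10,"ax":0,"ay":0,"az":0},{"dx":0,"dy":0,"dz":12,"ax":0,"ay":0,"az":0},{"dx":0,"dy":0,"dz":6,"ax":0,"ay":0,"az":0},{"dx":0,"dy":0,"dz":0,"ax":0,"ay":0,"az":0},{"dx":0,"dy":0,"dz":0,"ax":0,"ay":0,"az":0},{"dx":0,"dy":0,"dz":0,"ax":0,"ay":0,"az":0}]' && python3 - <<'E'
from h import *
s=bot.read_state();print(s['tool_pos'])
c=shot('wrist');im=c['img']
b=im[90:180,180:340];cv2.imwrite('pics/k.png',cv2.resize(b,None,fx=5,fy=5,interpolation=cv2.INTER_CUBIC)[...,::-1])
E
```

```text
time: 12.7
tool_pos: [0.5477, 0.0831, 0.2996]
tcp_rot: [-0.023, -3.141, 0.0]
wrist_force: [-0.3, 0.5, -1.6]
width: 0.135
grip_force: 97.8
[0.54766197 0.08313508 0.29955675]
```

View pics/k.png

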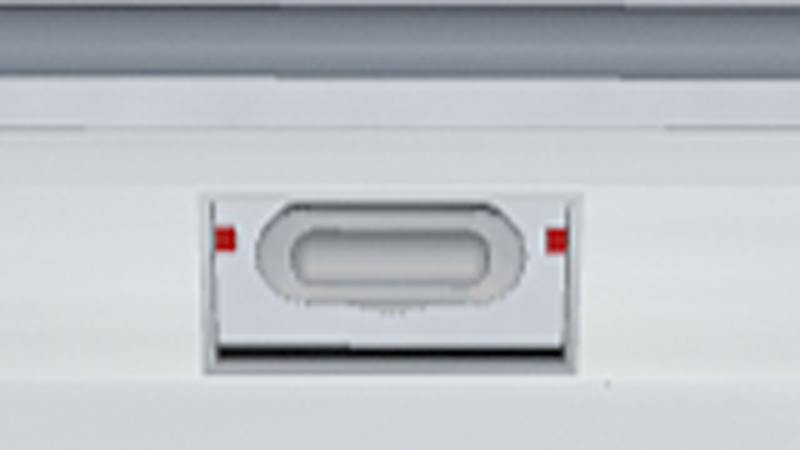

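The crop shows the stud at (390,255) inside the slot, which spans (205–580, 195–375), with both red marks symmetric beside it.

```bash
python3 - <<'E'
from h import *
c=load('wrist');p=lambda u,v,z:plane(c,180+u/5-.4,90+v/5-.4,z)
for Z in(.117,.120):
    P=[p(*q,Z) for q in((205,195),(580,195),(575,375),(208,375))]
    print(Z,'size',np.linalg.norm(P[0]-P[1]).round(4),np.linalg.norm(P[1]-P[2]).round(4),'ctr',np.mean(P,0).round(4))
for Z in(.105,.106): print('stud',p(391,257,Z).round(4), 'len',np.linalg.norm(p(255,255,.1)-p(525,255,.1)).round(4))
print('marks mid',((p(222,239,.084)+p(560,239,.084))/2).round(4))
print('front edge x', p(390,128,.118).round(4),'bead rear x',p(390,77,.087).round(4))
E
```

```text
0.117 size 0.0344 0.0167 ctr [0.4974 0.0828 0.117 ]
0.12 size 0.0337 0.0164 ctr [0.497  0.0828 0.12  ]
stud [0.496  0.0828 0.105 ] len 0.0278
stud [0.4959 0.0828 0.106 ] len 0.0278
marks mid [0.4963 0.0827 0.084 ]
front edge x [0.483  0.0829 0.118 ] bead rear x [0.4787 0.0829 0.087 ]
```

Only 0.8 mm in x needs correcting. I'll lower over the stud.

```bash
python3 -m jog '[{"dx":0.8,"dy":0,"dz":2,"ax":0,"ay":0,"az":0},{"dx":0,"dy":0,"dz":4,"ax":0,"ay":0,"az":0},{"dx":0,"dy":0,"dz":5,"ax":0,"ay":0,"az":0},{"dx":0,"dy":0,"dz":5,"ax":0,"ay":0,"az":0},{"dx":0,"dy":0,"dz":5,"ax":0,"ay":0,"az":0},{"dx":0,"dy":0,"dz":3,"ax":0,"ay":0,"az":0},{"dx":0,"dy":0,"dz":0,"ax":0,"ay":0,"az":0},{"dx":0,"dy":0,"dz":0,"ax":0,"ay":0,"az":0},{"dx":0,"dy":0,"dz":0,"ax":0,"ay":0,"az":0}]' && python3 -m jog '[{"dx":0,"dy":0,"dz":2,"ax":0,"ay":0,"az":0},{"dx":0,"dy":0,"dz":0,"ax":0,"ay":0,"az":0},{"dx":0,"dy":0,"dz":0,"ax":0,"ay":0,"az":0}]' && python3 -m jog '[{"dx":0,"dy":0,"dz":2,"ax":0,"ay":0,"az":0},{"dx":0,"dy":0,"dz":0,"ax":0,"ay":0,"az":0},{"dx":0,"dy":0,"dz":0,"ax":0,"ay":0,"az":0}]'
```

```text
time: 13.5
tool_pos: [0.5469, 0.0832, 0.2757]
tcp_rot: [0.023, 3.141, 0.0]
wrist_force: [0.5, 0.4, -1.8]
width: 0.138
grip_force: 97.8
time: 13.75
tool_pos: [0.5468, 0.0832, 0.2737]
tcp_rot: [0.023, 3.141, 0.0]
wrist_force: [-0.5, -1.0, -2.8]
width: 0.134
grip_force: 97.8
time: 14.0
tool_pos: [0.5471, 0.0832, 0.2723]
tcp_rot: [0.023, 3.141, 0.0]
wrist_force: [0.7, 0.1, 0.7]
width: 0.138
grip_force: 98.4
```

Contact with the gasket begins at z ≈ 0.272. I'll continue in small steps.

```bash
for i in 1 ; do python3 -m jog '[{"dx":0,"dy":0,"dz":1,"ax":0,"ay":0,"az":0},{"dx":0,"dy":0,"dz":0,"ax":0,"ay":0,"az":0},{"dx":0,"dy":0,"dz":0,"ax":0,"ay":0,"az":0}]'; python3 -m jog '[{"dx":0,"dy":0,"dz":1,"ax":0,"ay":0,"az":0},{"dx":0,"dy":0,"dz":0,"ax":0,"ay":0,"az":0},{"dx":0,"dy":0,"dz":0,"ax":0,"ay":0,"az":0}]';  python3 -m jog '[{"dx":0,"dy":0,"dz":1,"ax":0,"ay":0,"az":0},{"dx":0,"dy":0,"dz":0,"ax":0,"ay":0,"az":0},{"dx":0,"dy":0,"dz":0,"ax":0,"ay":0,"az":0}]'; done | grep -E "pos|wrist"
```

```text
tool_pos: [0.5471, 0.0832, 0.2712]
wrist_force: [0.1, 0.5, 2.0]
tool_pos: [0.5471, 0.0832, 0.2702]
wrist_force: [-1.1, -0.4, 5.1]
tool_pos: [0.5472, 0.0832, 0.2698]
wrist_force: [-1.4, -0.4, 7.6]
```

```bash
for i in 1 ; do python3 -m jog '[{"dx":0,"dy":0,"dz":1,"ax":0,"ay":0,"az":0},{"dx":0,"dy":0,"dz":0,"ax":0,"ay":0,"az":0},{"dx":0,"dy":0,"dz":0,"ax":0,"ay":0,"az":0}]'; python3 -m jog '[{"dx":0,"dy":0,"dz":1,"ax":0,"ay":0,"az":0},{"dx":0,"dy":0,"dz":0,"ax":0,"ay":0,"az":0},{"dx":0,"dy":0,"dz":0,"ax":0,"ay":0,"az":0}]'; done | grep -E "pos|rot|wrist"
python3 - <<'E'
from h import *
s=bot.read_state();R=Ro.from_rotvec(s['tcp_rot']).as_matrix();print(R[:,2],s['torque'])
c=shot('wrist');im=c['img'];cv2.imwrite('pics/l.png',cv2.resize(im,(768,576),interpolation=cv2.INTER_CUBIC)[...,::-1])
E
```

```text
tool_pos: [0.5473, 0.0832, 0.2693]
tcp_rot: [0.023, 3.14, 0.0]
wrist_force: [-2.7, -0.3, 11.1]
tool_pos: [0.5475, 0.0832, 0.2689]
tcp_rot: [0.023, 3.14, 0.0]
wrist_force: [-2.8, -0.9, 13.4]
[ 1.84647494e-03  8.45949966e-05 -9.99998292e-01] [-0.1310676   0.78080257 -0.05467119]
```

View pics/l.png

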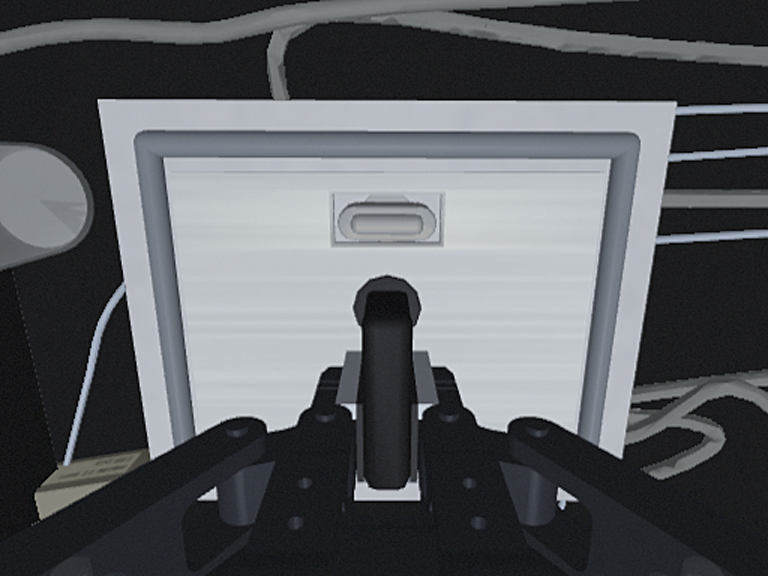

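The cover sits inside the bead with the stud head through the slot at (387,222). The force is now above the gasket's, so the cover is at or near home. I'll press a little more for margin and check the height.

```bash
for i in 1 ; do python3 -m jog '[{"dx":0,"dy":0,"dz":1,"ax":0,"ay":0,"az":0},{"dx":0,"dy":0,"dz":1,"ax":0,"ay":0,"az":0},{"dx":0,"dy":0,"dz":0,"ax":0,"ay":0,"az":0},{"dx":0,"dy":0,"dz":0,"ax":0,"ay":0,"az":0}]' - 120; python3 -m jog '[{"dx":0,"dy":0,"dz":1,"ax":0,"ay":0,"az":0},{"dx":0,"dy":0,"dz":0,"ax":0,"ay":0,"az":0},{"dx":0,"dy":0,"dz":0,"ax":0,"ay":0,"az":0},{"dx":0,"dy":0,"dz":0,"ax":0,"ay":0,"az":0}]'; done | grep -E "pos|rot|force"
python3 - <<'E'
from h import *
s=bot.read_state();R=Ro.from_rotvec(s['tcp_rot']).as_matrix();print(R[:,2],s['torque'],s['tool_pos'])
c=shot('wrist');im=c['img'];cv2.imwrite('pics/m.png',im[...,::-1])
g=cv2.cvtColor(im,cv2.COLOR_RGB2GRAY).astype(int)
print('left');[print(v,g[v,104:128].tolist()) for v in(118,130,150)]
print('right');[print(v,g[v,390:414].tolist()) for v in(118,130,150)]
print('front col',g[84:122,180].tolist(),'\n',g[84:122,330].tolist())
for y0,y1,x0,x1 in((124,168,216,300),):
    print('slot row163',g[163,x0:x0+12].tolist(),g[163,x1-14:x1].tolist(),'col 226',g[124:136,226].tolist(),g[156:170,226].tolist())
E
```

```text
tool_pos: [0.5476, 0.0832, 0.2688]
tcp_rot: [0.023, 3.14, 0.0]
wrist_force: [-8.1, -1.2, 25.1]
grip_force: 121.9
tool_pos: [0.5476, 0.0832, 0.2687]
tcp_rot: [0.023, 3.14, 0.0]
wrist_force: [-10.3, -1.1, 30.2]
grip_force: 122.7
[ 1.97285068e-03  3.83393402e-05 -9.99998053e-01] [-0.27745619  1.98754072  0.0155185 ] [0.54758162 0.08321712 0.26870263]
left
118 [111, 104, 101, 91, 79, 54, 175, 189, 186, 186, 186, 185, 186, 185, 186, 186, 186, 186, 186, 185, 186, 186, 186, 186]
130 [114, 112, 107, 102, 96, 83, 67, 127, 193, 188, 189, 190, 190, 191, 190, 190, 191, 192, 192, 190, 191, 191, 191, 191]
150 [124, 120, 117, 114, 111, 103, 98, 90, 77, 64, 196, 191, 188, 192, 192, 191, 191, 192, 193, 191, 192, 192, 192, 192]
right
118 [191, 192, 191, 190, 191, 191, 190, 192, 191, 192, 192, 190, 191, 188, 188, 182, 80, 71, 87, 94, 102, 106, 109, 113]
130 [199, 199, 198, 199, 198, 197, 199, 198, 198, 199, 198, 200, 185, 194, 122, 67, 80, 92, 97, 105, 107, 112, 115, 119]
150 [198, 197, 198, 197, 198, 198, 198, 198, 199, 194, 191, 183, 82, 68, 86, 95, 101, 106, 111, 115, 118, 124, 126, 124]
front col [188, 195, 151, 79, 83, 98, 104, 110, 116, 119, 123, 124, 127, 132, 131, 126, 126, 121, 118, 107, 107, 176, 193, 187, 187, 187, 186, 188, 188, 188, 176, 183, 190, 187, 187, 189, 191, 192] 
 [187, 192, 180, 116, 70, 92, 101, 108, 113, 116, 121, 123, 129, 133, 132, 130, 127, 125, 121, 114, 98, 146, 182, 187, 184, 184, 186, 185, 184, 187, 173, 186, 194, 190, 191, 193, 194, 195]
slot row163 [207, 207, 208, 211, 185, 154, 153, 154, 157, 156, 154, 155] [154, 151, 155, 155, 155, 155, 154, 152, 152, 171, 211, 210, 208, 209] col 226 [193, 191, 201, 195, 182, 183, 187, 188, 187, 188, 187, 187] [186, 186, 186, 190, 181, 126, 141, 154, 172, 203, 203, 197, 196, 195]
```

The height stopped changing at z = 0.2687 while the force rose to 30 N, so this is hard contact. Travel since gasket contact is about 3.8 mm, close to the expected 4. From the wrist moment, the centre of pressure is about 4 mm from the handle axis, so the cover lies flat rather than on an edge. I'll hand in while still holding it.

```bash
python3 -m jog '[{"dx":0,"dy":0,"dz":0,"ax":0,"ay":0,"az":0},{"dx":0,"dy":0,"dz":0,"ax":0,"ay":0,"az":0},{"dx":0,"dy":0,"dz":0,"ax":0,"ay":0,"az":0}]' && python3 -c "
from workcell import bot
print(bot.finish_job())"
```

```text
time: 16.27
tool_pos: [0.5476, 0.0832, 0.2687]
tcp_rot: [0.023, 3.139, 0.0]
wrist_force: [-11.1, -1.6, 29.9]
width: 0.134
grip_force: 122.7
the job is handed in; nothing more can be done
None
```

Handed in at 16.3 s with no verdict returned: the stud is lined up with the red marks and the cover is over it, held pressed home at about 30 N (judged from force and travel, not a final picture), with the bottle, beaker and carton not approached; I viewed 11 pictures, one over the limit of 10.

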